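# Gather the bottle caps in the tray's blue corner

## Robot

A 7-joint arm with a two-finger parallel gripper is mounted at the origin on the work surface. World frame = base frame: x ahead of the robot, y to its left, z up, the work surface at z = 0. Lengths are in m, angles in rad, forces in N, time in s.
With the tool pointing down it reaches from about 0.425 to 0.875 m from the base axis. Payload 4.7 kg.
Tool frame: the origin (TCP) lies between the finger pads; the fingertips stand 14 mm ahead of it and the grasp point (between the pads) lies 5 mm behind it; z points along the fingers, y is the line along which they close (so a half turn about z gives the same grasp; the last joint's range is limited). The gripper opens to 87 mm and grips with 3 to 60 N. Pads are 19 mm wide; open, the fingers measure 117 mm over their backs; the gripper's body (75 mm by 190 mm) begins 51 mm behind the grasp point.
Start: joints at [1.185, 0.321, -0.07, 1.45, 0.023, 1.371, -0.057], TCP at [0.253, -0.599, 0.237] pointing down, gripper open.
Joint ranges: [-2.86, 2.86], [-0.3, 2.09], [-1.38, 1.24], [0.06, 2.45], [-1.56, 4.7], [0.09, 2.05], [-2.69, 2.69]. Speed limits (rad/s): [2.57, 2.57, 3.14, 3.14, 3.14, 3.14, 3.14].

## Interface

Orientations are given as a rotation vector (axis times angle).
In Python, from bench import get_state, get_image, camera_params, close_job gives the robot as it stands. The module is installed in compiled form; this text tells all that it offers.
- The arm moves only by the tool arm_command, never from a script. Its argument "motion" is a list of rows, each a list of 5 numbers: the finger opening in mm, from 0 to 87, then the shift along the tool's x, y, z in mm, then the turn about the tool's z in degrees. In form: [[gripper, x, y, z, spin], ...]. A call has 1 to 5 rows; each row is the pose to reach, as a shift and turn from the pose commanded when the call began, along the tool's axes at that moment; what a row does not reach only later rows make up. A row lasts 1/12 s, in which the tool goes at most 41.7 mm and 7.16 degrees, less where a joint would pass 70% of its speed; a pose out of reach is approached as far as the arm can. A call with a gripper value outside its range is refused whole. The fingers move at their own pace and stop on an object; "newtons" is the grip in N (left out, the last holds). Time passes only in rows, so rows that repeat a pose let the fingers close. It gives the time, the measured TCP pose, the force, the opening and the grip force at its end, in the units of the state.
- get_state(): the state, without advancing time (a new reading comes with each control period).
- get_image(name): name is "scene" or "top"; returns (picture, depth): 480x640x3 uint8, red, green, blue; 480x640 float32, m along the optical axis (not along the pixel's ray), 0 where there is no reading.
- camera_params(name): a dict with "intrinsics" (3x3 intrinsics, pixels), "extrinsics" (4x4, takes a point from camera to world coordinates). Camera axes: x right, y down, z forward; pixel columns grow to the right and rows downward; lengths in m; the calibration is good to about 2 mm. A picture is of the moment at which its call begins. camera_params takes no time and is no camera call.
- close_job(): hands the job in; it is judged then, once.
The state is a dict: "time": time; "joint_positions": joint angles; "qd": joint speeds; "joint_torque": joint torques, N m; "position": TCP position; "tool_rot": TCP orientation; "ft_force": force on the tool from outside, world axes, zero at the start; "torque": the same for the moment, N m; "grip_width": opening from 0.0 (shut) to 1.0 (fully open); "grip_force": force on a finger pad.
Only numpy, scipy, OpenCV 4.12 (cv2) and the standard library are available. Lean on these libraries where they do the work, as an engineer would, in place of code of your own. Each camera call takes 0.05 s, during which the arm holds its last target. There are 200 camera calls.

## Task

Put the stray orange cap lying on the counter into the metal tray with the other caps. Then pick the tray up by its handle, well clear of the counter, and tilt it down towards its blue corner until all four caps have slid together into that corner. Finish while still holding the tray up and tilted, with the caps gathered there; leave the bowl, bottle and jar alone.

Things in the scene. Friction and masses are not known exactly. Their poses are not given: they have to be found in the camera images.
- tray: loose aluminium tray, outside 180 (x) x 140 (y) x 45 mm high, walls and floor 5 mm, 0.22 to 0.37 kg empty, turned any way round; origin at the centre of its underside, z up. A rigid grey handle arches over its middle (see tray_handle). Its +x, +y corner has a blue guard and floor patch. The floor is polished: caps start to slide at a slope of 9 to 14 degrees, a little more along a wall
- tray_handle (a point): centre of the handle bar, 118 mm above the tray's underside, axes as the tray's. The flat-sided bar runs along the tray's y over the whole width: 150 mm long, 12 mm thick (x), 24 mm tall (106 to 130 mm above the underside), open below, on two posts 14 mm wide and 5 mm thick outside the walls at y = +-72 mm
- tray_corner (a point): the blue corner: where the inner faces of the two walls meet the inner floor (tray frame x = 85, y = 65, z = 5 mm)
- cap_a: in the tray: orange screw cap, a solid disc 22 mm in diameter and 14 mm high with a yellow dot on top, 14 g; origin at the centre of its underside, z along its axis (up while it stands)
- cap_b: in the tray: orange screw cap, a solid disc 22 mm in diameter and 14 mm high with a yellow dot on top, 14 g; origin at the centre of its underside, z along its axis (up while it stands)
- cap_c: in the tray: orange screw cap, a solid disc 22 mm in diameter and 14 mm high with a yellow dot on top, 14 g; origin at the centre of its underside, z along its axis (up while it stands)
- stray: standing on the counter outside the tray: orange screw cap, a solid disc 22 mm in diameter and 14 mm high with a yellow dot on top, 14 g; origin at the centre of its underside, z along its axis (up while it stands)
- bowl: bystander: greenish glass bowl, 130 mm across the rim, 60 mm high, loose; origin at the centre of its underside
- bottle: bystander: white bottle 56 mm in diameter, 150 mm tall, loose, beyond the work; origin at the centre of its underside
- jar: bystander: white jar 70 mm in diameter, 70 mm tall, loose, beyond the work; origin at the centre of its underside
Things that resemble listed ones, but are neither listed nor needed, are in the scene too. There is more than one size of the tray; the one meant has the size given above.

How it is judged:
On the way, in this order (a step that is already met when the one before it is completed fails the run):
1. the stray cap lies released in the tray while the tray stands on the counter (x of stray in the frame of tray between -0.085 and 0.085 m and y of stray in the frame of tray between -0.065 and 0.065 m and z of stray in the frame of tray between -0.005 and 0.04 m and contact force between stray and the fingers below 0.1 N and height (world z) of tray below 0.01 m and angle between tray's own z axis and vertical below 0.1 rad), for 0.2 s.
2. the tray is held clear of the counter and tilted down towards its blue corner (angle between tray's own z axis and vertical between 0.2 and 1.1 rad and angle between tray's own x axis and vertical above 1.64 rad and angle between tray's own y axis and vertical above 1.64 rad and height (world z) of tray_corner above 0.035 m and contact force between tray and the fingers above 1 N), for 0.2 s.
At the end, for the whole second after the job is handed in: Fingers hold the tray, blue inner corner over 35 mm above the counter and lowest (tray x and y axes each 0.07 rad or more below level, tilt 0.2 to 1.1 rad), touching no bystander; all four caps inside, origins within 88 mm of that corner; all at rest (below 0.05 m/s) (all of step 2 and contact force between tray and bowl below 0.2 N and contact force between tray and bottle below 0.2 N and contact force between tray and jar below 0.2 N and linear speed of each of tray, cap_a, cap_b, cap_c, stray below 0.05 m/s and x of cap_a in the frame of tray between -0.085 and 0.085 m and y of cap_a in the frame of tray between -0.065 and 0.065 m and z of cap_a in the frame of tray between -0.005 and 0.04 m and distance between each of cap_a, cap_b, cap_c, stray and tray_corner below 0.088 m and x of cap_b in the frame of tray between -0.085 and 0.085 m and y of cap_b in the frame of tray between -0.065 and 0.065 m and z of cap_b in the frame of tray between -0.005 and 0.04 m and x of cap_c in the frame of tray between -0.085 and 0.085 m and y of cap_c in the frame of tray between -0.065 and 0.065 m and z of cap_c in the frame of tray between -0.005 and 0.04 m and x of stray in the frame of tray between -0.085 and 0.085 m and y of stray in the frame of tray between -0.065 and 0.065 m and z of stray in the frame of tray between -0.005 and 0.04 m); the arm keeps its last pose, push and grip.
It fails at once if the bowl was moved by more than 30 mm or tipped (distance of bowl from where it was at the start of the episode above 0.03 m or angle between bowl's own z axis and vertical above 0.3 rad).
It fails at once if the bottle was moved by more than 30 mm or tipped (distance of bottle from where it was at the start of the episode above 0.03 m or angle between bottle's own z axis and vertical above 0.3 rad).
It fails at once if the jar was moved by more than 30 mm or tipped (distance of jar from where it was at the start of the episode above 0.03 m or angle between jar's own z axis and vertical above 0.3 rad).
It also fails if it takes over 64 s, if anything falls off the work surface, if the arm or the gripper's body presses on something with over 40 N, if the wrist force passes 120 N, or if a joint passes its speed limit or range.

## Working session

There is one attempt and no reset: what is moved stays moved. The work goes in short steps, Python scripts to look and compute and a tool call to move; the robot and the scene stay as the last step left them, time stands still between calls to the robot, and variables do not carry over. Pictures are saved under pics/ and viewed, at most 10 in all, crops included, and the job is handed in when it is done.

Besides the shell and the picture viewer there is one more tool, called after "Request:" as name([rows], argument=value, ...), one row to a line, values as JSON. arm_command: Moves the arm, as the interface text tells. Its arguments: {"type":"object","properties":{"motion":{"type":"array"},"newtons":{"type":"number"}},"required":["motion"]}

```bash
mkdir -p pics
cat > h.py <<'E'
import numpy as np, cv2
from bench import *
from scipy.spatial.transform import Rotation as R
def snap(n,f):
    p,d=get_image(n); cv2.imwrite(f'pics/{f}.png',p[:,:,::-1]); np.save(f'pics/{f}.npy',d); return p,d
def px(n,d,u,v):
    c=camera_params(n);K=np.array(c['intrinsics']);E=np.array(c['extrinsics'])
    z=np.median([a for a in d[v-1:v+2,u-1:u+2].ravel() if a>0]); 
    return (E@np.append(z*np.linalg.inv(K)@[u,v,1],1))[:3]
def totool(t,g):
    """shift in tool mm from current pose to world target"""
    s=get_state(); return R.from_rotvec(s['tool_rot']).inv().apply(np.array(g)-s['position'])*1000
E
python3 - <<'E'
from h import *
snap('top','t0');snap('scene','s0')
s=get_state();print(s['position'],s['tool_rot'],R.from_rotvec(s['tool_rot']).as_matrix().round(3),s['time'])
for n in('top','scene'):print(camera_params(n))
E
```

```text
[ 0.25277574 -0.5983356   0.23559304] [-3.07742261e+00 -6.23544706e-01  6.96697298e-04] [[ 0.921  0.389 -0.001]
 [ 0.389 -0.921  0.002]
 [-0.    -0.002 -1.   ]] 0.1
{'intrinsics': array([[488.67266201,   0.        , 320.05967694],
       [  0.        , 488.67266201, 241.31467974],
       [  0.        ,   0.        ,   1.        ]]), 'extrinsics': array([[-8.22841508e-02, -9.71140455e-01,  2.23864993e-01,
         2.77102194e-01],
       [-9.96608888e-01,  8.02282257e-02, -1.82799482e-02,
         2.96827881e-02],
       [-2.07893947e-04, -2.24609992e-01, -9.74448720e-01,
         1.12846039e+00],
       [ 0.00000000e+00,  0.00000000e+00,  0.00000000e+00,
         1.00000000e+00]])}
{'intrinsics': array([[571.79559218,   0.        , 319.92411481],
       [  0.        , 571.79559218, 242.7615089 ],
       [  0.        ,   0.        ,   1.        ]]), 'extrinsics': array([[-0.77604102,  0.48678999, -0.40099357,  0.94873655],
       [ 0.63062247,  0.60769505, -0.48272354,  0.58017009],
       [ 0.00869682, -0.62748882, -0.778577  ,  0.99112904],
       [ 0.        ,  0.        ,  0.        ,  1.        ]])}
```

View pics/t0.png

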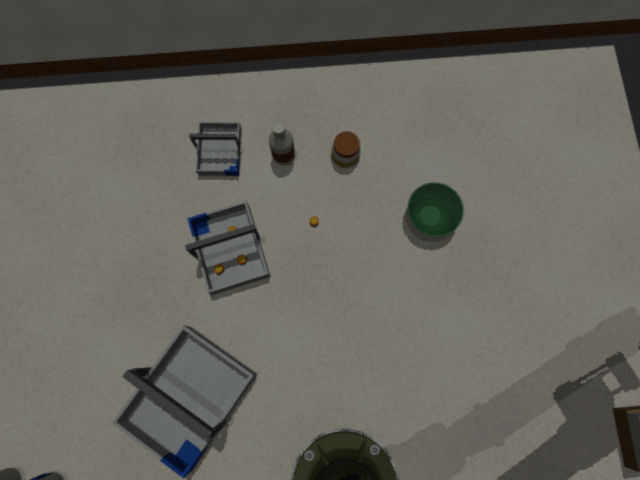

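View pics/s0.png

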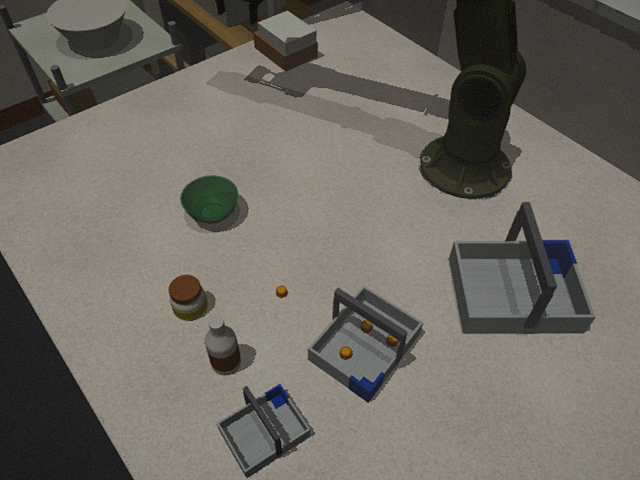

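The middle tray, holding 3 caps, is the target: centre about (230,248) in top, blue corner at (199,222). The stray cap is at (314,221). I'll enlarge that region.

Run:
```python
from h import *
p=cv2.imread('pics/t0.png');cv2.imwrite('pics/c0.png',cv2.resize(p[190:310,175:335],None,fx=5,fy=5,interpolation=cv2.INTER_CUBIC))
d=np.load('pics/t0.npy')
for u,v in[(314,220),(314,219),(190,248),(255,229),(222,240)]:print(u,v,px('top',d,u,v).round(4))
```

```text
314 220 [0.5853 0.0188 0.0162]
314 219 [0.5885 0.0186 0.0132]
190 248 [0.5146 0.2831 0.1298]
255 229 [0.5461 0.1463 0.1234]
222 240 [0.5285 0.2174 0.121 ]
```

View pics/c0.png

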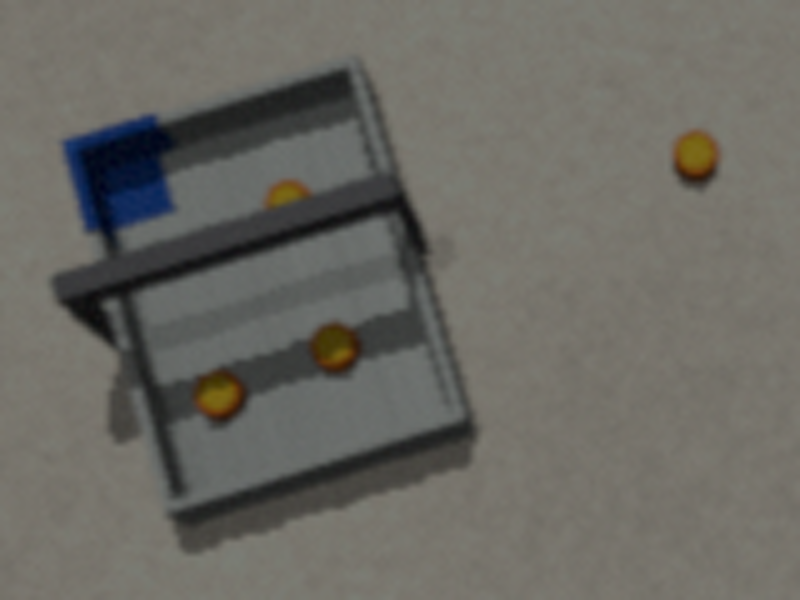

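The crop shows the bar running from (60,285) to (400,190), tray rim corners at (68,143), (355,62), (473,425) and (175,515), and the stray at (696,154).

```bash
cat >> h.py <<'E'
def pl(n,u,v,z):
    c=camera_params(n);K=np.array(c['intrinsics']);E=np.array(c['extrinsics'])
    r=E[:3,:3]@np.linalg.inv(K)@[u,v,1]; return E[:3,3]+r*(z-E[2,3])/r[2]
E
python3 - <<'E'
from h import *
f=lambda u,v,z:pl('top',175+u/5,190+v/5,z)
B,Cc,D,E_=[f(u,v,.045) for u,v in[(68,143),(355,62),(473,425),(175,515)]]
c=(B+Cc+D+E_)/4; print('corners',B,Cc,D,E_,'c',c)
ex=((B-E_)+(Cc-D))[:2];ey=((B-Cc)+(E_-D))[:2]
print('yaw',np.degrees(np.arctan2(ex[1],ex[0])),np.degrees(np.arctan2(ey[1],ey[0]))-90,np.linalg.norm(ex)/2,np.linalg.norm(ey)/2)
b1,b2=f(60,285,.13),f(400,190,.13);print('bar',b1,b2,(b1+b2)/2,np.linalg.norm(b1-b2))
for n,uv in dict(a=(288,200),b=(335,346),c=(219,393)).items():print(n,f(*uv,.02))
g=f(696,152,.014);print('stray',g)
print('tool shift',totool(0,[*g[:2],.1]))
E
```

```text
corners [0.60433858 0.30628497 0.045     ] [0.63239626 0.17282183 0.045     ] [0.4581535  0.12836199 0.045     ] [0.42872223 0.2626913  0.045     ] c [0.53090264 0.21754002 0.045     ]
yaw 14.12695104464614 12.11620475955614 0.18038487662067784 0.13694686974857515
bar [0.51723371 0.28927908 0.13      ] [0.5465204  0.14539611 0.13      ] [0.53187705 0.2173376  0.13      ] 0.1468332993308029
a [0.57568938 0.21064558 0.02      ]
b [0.50436472 0.19195567 0.02      ]
c [0.48677894 0.24612012 0.02      ]
stray [0.58483362 0.0184054  0.014     ]
tool shift [ 545.95418677 -438.61227861  136.27418072]
```

Request:
arm_command([
  [87,0,300,0,0],
  [87,0,300,0,0],
  [87,0,300,0,0],
  [87,0,300,0,0],
  [87,0,300,0,0],
])

```text
time: 0.52
position: [0.333, -0.7883, 0.2361]
tool_rot: [-3.079, -0.624, 0.0]
ft_force: [0.9, -1.4, -0.3]
grip_width: 0.996
grip_force: 0.0
```

Request:
arm_command([
  [87,0,150,0,0],
  [87,0,150,0,0],
  [87,0,150,0,0],
  [87,0,150,0,0],
])

```text
time: 0.85
position: [0.362, -0.8603, 0.2219]
tool_rot: [3.056, 0.62, 0.011]
ft_force: [13.1, -19.7, 30.0]
grip_width: 0.999
grip_force: 0.0
```

Request:
arm_command([
  [87,0,150,0,0],
  [87,0,150,0,0],
  [87,0,150,0,0],
  [87,0,150,0,0],
])

```text
time: 1.18
position: [0.3706, -0.8824, 0.1956]
tool_rot: [3.017, 0.61, 0.019]
ft_force: [0.0, 0.4, 0.7]
grip_width: 1.004
grip_force: 0.0
```

```bash
python3 -c "
from h import *
s=get_state();print({k:np.round(v,3) for k,v in s.items()})"
```

```text
{'time': np.float64(1.183), 'joint_positions': array([ 1.125,  1.246,  0.803,  0.059, -0.789,  1.789, -0.003]), 'qd': array([-0.019,  0.078,  1.405, -0.009, -1.381, -0.043,  0.04 ]), 'joint_torque': array([-1.2300e-01, -8.3764e+01, -1.6380e+00, -2.1635e+01,  1.1870e+00,
       -3.1000e-01, -3.9000e-02]), 'position': array([ 0.371, -0.882,  0.196]), 'tool_rot': array([3.017, 0.61 , 0.019]), 'ft_force': array([0.009, 0.366, 0.666]), 'torque': array([ 0.042,  0.051, -0.045]), 'grip_force': np.float64(0.0), 'grip_width': np.float64(1.004)}
```

Request:
arm_command([
  [87,0,-30,0,0],
  [87,0,-60,0,0],
  [87,0,-90,0,0],
  [87,0,-120,0,0],
])

```text
time: 1.52
position: [0.3427, -0.8138, 0.1942]
tool_rot: [3.013, 0.61, 0.018]
ft_force: [1.0, -0.9, 2.0]
grip_width: 0.996
grip_force: 0.0
```

```bash
python3 -c "
from h import *
s=get_state();print({k:np.round(v,3) for k,v in s.items()});print(R.from_rotvec(s['tool_rot']).as_matrix().round(3))"
```

```text
{'time': np.float64(1.517), 'joint_positions': array([ 0.808,  0.946,  0.875,  0.798, -0.686,  1.539,  0.22 ]), 'qd': array([-0.991, -0.974,  0.24 ,  2.199,  0.344, -0.755,  0.584]), 'joint_torque': array([  7.749, -64.744,  13.833, -27.798,  -0.312,   1.001,  -0.572]), 'position': array([ 0.343, -0.814,  0.194]), 'tool_rot': array([3.013, 0.61 , 0.018]), 'ft_force': array([ 0.96, -0.87,  2.03]), 'torque': array([ 0.018, -0.046, -0.063]), 'grip_force': np.float64(0.0), 'grip_width': np.float64(0.996)}
[[ 0.921  0.388  0.025]
 [ 0.389 -0.919 -0.064]
 [-0.002  0.069 -0.998]]
```

```bash
python3 -c "
from h import *
print(totool(0,[.58,.018,.2]))"
```

```text
[ 542.1831099  -671.82359226  -53.26776541]
```

Request:
arm_command([
  [87,25,-31,-2,0],
  [87,50,-62,-5,0],
  [87,75,-93,-7,0],
  [87,100,-124,-10,0],
  [87,125,-155,-12,0],
])

```text
time: 1.93
position: [0.3986, -0.6201, 0.1964]
tool_rot: [3.014, 0.61, 0.02]
ft_force: [1.0, -0.8, 1.1]
grip_width: 1.004
grip_force: 0.0
```

Request:
arm_command([
  [87,25,-31,-2,0],
  [87,50,-62,-5,0],
  [87,75,-93,-7,0],
  [87,100,-124,-10,0],
  [87,125,-155,-12,0],
])

```text
time: 2.35
position: [0.4531, -0.4286, 0.1978]
tool_rot: [3.013, 0.609, 0.019]
ft_force: [0.7, -0.0, 0.2]
grip_width: 1.001
grip_force: 0.0
```

Request:
arm_command([
  [87,25,-31,-2,0],
  [87,50,-62,-5,0],
  [87,75,-93,-7,0],
  [87,100,-124,-10,0],
  [87,125,-155,-12,0],
])

```text
time: 2.77
position: [0.5077, -0.2369, 0.1993]
tool_rot: [3.013, 0.609, 0.019]
ft_force: [1.0, -0.7, 0.1]
grip_width: 0.995
grip_force: 0.0
```

Request:
arm_command([
  [87,25,-31,-2,0],
  [87,50,-62,-5,0],
  [87,75,-93,-7,0],
  [87,100,-124,-10,0],
  [87,125,-155,-12,0],
])

```text
time: 3.18
position: [0.5625, -0.045, 0.2006]
tool_rot: [3.013, 0.61, 0.02]
ft_force: [0.0, -0.7, 0.2]
grip_width: 0.999
grip_force: 0.0
```

Request:
arm_command([
  [87,0,0,0,-7],
  [87,0,0,0,-14],
  [87,0,0,0,-21],
  [87,0,0,0,-28],
  [87,0,0,0,-35],
])

```text
time: 3.6
position: [0.5622, -0.0471, 0.2002]
tool_rot: [2.685, 1.495, -0.015]
ft_force: [-0.4, -0.6, 0.1]
grip_width: 0.999
grip_force: 0.0
```

Request:
arm_command([
  [87,0,0,0,-7],
  [87,0,0,0,-14],
  [87,0,0,0,-21],
  [87,0,0,0,-28],
  [87,0,0,0,-35],
])

```text
time: 4.02
position: [0.5621, -0.0473, 0.2002]
tool_rot: [2.115, 2.237, -0.046]
ft_force: [-0.3, 0.5, 1.5]
grip_width: 0.998
grip_force: 0.0
```

Request:
arm_command([
  [87,0,0,0,-7],
  [87,0,0,0,-10],
  [87,0,0,0,-10],
])

```text
time: 4.27
position: [0.5622, -0.0474, 0.2003]
tool_rot: [1.92, 2.41, -0.053]
ft_force: [-0.7, -0.5, 0.2]
grip_width: 1.002
grip_force: 0.0
```

```bash
python3 -c "
from h import *
s=get_state();print({k:np.round(v,3) for k,v in s.items() if k in('time','joint_positions','position')});print(R.from_rotvec(s['tool_rot']).as_matrix().round(3))"
```

```text
{'time': np.float64(4.267), 'joint_positions': array([-0.786,  0.178,  0.876,  1.77 , -0.079,  1.227,  0.331]), 'position': array([ 0.562, -0.047,  0.2  ])}
[[-0.223  0.975  0.025]
 [ 0.973  0.224 -0.064]
 [-0.068  0.01  -0.998]]
```

Request:
arm_command([
  [87,24,12,36,0],
  [87,48,24,72,0],
  [87,72,35,108,0],
  [87,72,35,145,0],
  [87,72,35,178,0],
], newtons=15)

```text
time: 4.68
position: [0.5851, 0.0224, 0.0158]
tool_rot: [1.919, 2.412, -0.052]
ft_force: [0.5, 0.7, 1.0]
grip_width: 1.0
grip_force: 0.0
```

Request:
arm_command([
  [87,0,0,0,0],
  [18,0,0,0,0],
  [18,0,0,0,0],
  [18,0,0,0,0],
  [18,0,0,0,0],
])

```text
time: 5.1
position: [0.5851, 0.019, 0.0186]
tool_rot: [1.922, 2.408, -0.053]
ft_force: [-0.0, -0.1, 0.2]
grip_width: 0.782
grip_force: 0.0
```

Request:
arm_command([
  [18,0,0,0,0],
  [18,0,0,0,0],
])

```text
time: 5.27
position: [0.5853, 0.0191, 0.0187]
tool_rot: [1.921, 2.408, -0.052]
ft_force: [0.6, -0.0, -1.0]
grip_width: 0.631
grip_force: 0.0
```

Fingers move about 80 mm/s; keep closing.

Request:
arm_command([
  [18,0,0,0,0],
  [18,0,0,0,0],
  [18,0,0,0,0],
  [18,0,0,0,0],
  [18,0,0,0,0],
])

```text
time: 5.68
position: [0.5853, 0.019, 0.0185]
tool_rot: [1.921, 2.408, -0.053]
ft_force: [0.6, -0.4, 0.5]
grip_width: 0.257
grip_force: 0.0
```

Request:
arm_command([
  [18,0,0,0,0],
  [18,0,0,0,0],
  [18,0,0,-20,0],
  [18,0,0,-50,0],
  [18,0,0,-60,0],
])

```text
time: 6.1
position: [0.5856, 0.0228, 0.0814]
tool_rot: [1.92, 2.406, -0.048]
ft_force: [1.0, -0.1, 0.1]
grip_width: 0.245
grip_force: 15.0
```

```bash
python3 -c "
from h import *
c=np.array([.532,.2175]);a=np.radians(13);M=np.array([[np.cos(a),-np.sin(a)],[np.sin(a),np.cos(a)]])
for p in([.5757,.2106],[.5044,.192],[.4868,.2461]):print(M.T@(np.array(p)-c))
for q in([.053,-.035],[.045,.03]):
  w=c+M@q;print(q,w,totool(0,[*w,.2]),totool(0,[*w,.05]))
s=get_state();print(s['position'],s['grip_width'],s['grip_force'])"
```

```text
[ 0.04102781 -0.01655351]
[-0.03262887 -0.01863779]
[-0.03760793  0.03803477]
[0.053, -0.035] [0.5915149  0.19531945] [ 158.33268327   45.96078068 -129.1267088 ] [168.64566418  43.70878046  20.50139992]
[0.045, 0.03] [0.56909812 0.2568539 ] [ 223.15013943   37.79829307 -133.71704358] [233.46312034  35.54629285  15.91106514]
[0.58555875 0.02283362 0.08138929] 0.24511867130874668 14.997066110372543
```

Request:
arm_command([
  [18,0,0,-40,0],
  [18,20,4,-80,0],
  [18,50,11,-105,0],
  [18,85,18,-120,0],
  [18,120,26,-134,0],
])

```text
time: 6.52
position: [0.5796, 0.1553, 0.2064]
tool_rot: [1.923, 2.407, -0.047]
ft_force: [0.8, 0.3, -0.5]
grip_width: 0.243
grip_force: 15.0
```

Request:
arm_command([
  [18,35,8,0,0],
  [18,70,15,0,0],
  [18,101,22,0,0],
])

```text
time: 6.77
position: [0.5776, 0.2603, 0.1974]
tool_rot: [1.919, 2.411, -0.051]
ft_force: [0.0, -0.1, -0.2]
grip_width: 0.243
grip_force: 15.0
```

Request:
arm_command([
  [18,0,0,0,7],
  [18,0,0,0,14],
  [18,0,0,0,21],
  [18,0,0,0,28],
  [18,0,0,0,35],
])

```text
time: 7.18
position: [0.578, 0.2572, 0.197]
tool_rot: [2.555, 1.708, -0.022]
ft_force: [0.3, 0.7, 0.0]
grip_width: 0.245
grip_force: 15.0
```

Request:
arm_command([
  [18,0,0,0,7],
  [18,0,0,0,14],
  [18,0,0,0,21],
  [18,0,0,0,28],
  [18,0,0,0,35],
])

```text
time: 7.6
position: [0.578, 0.2573, 0.1971]
tool_rot: [2.95, 0.86, 0.01]
ft_force: [-0.2, -0.0, 0.1]
grip_width: 0.238
grip_force: 15.0
```

Request:
arm_command([
  [18,0,0,0,7],
  [18,0,0,0,14],
  [18,0,0,0,20],
  [18,0,0,0,20],
])

```text
time: 7.93
position: [0.578, 0.2573, 0.197]
tool_rot: [3.055, 0.34, 0.028]
ft_force: [0.4, -0.3, -0.6]
grip_width: 0.242
grip_force: 15.0
```

```bash
python3 -c "
from h import *
s=get_state();print({k:np.round(v,3) for k,v in s.items() if k in('time','joint_positions','position','grip_width')});print(R.from_rotvec(s['tool_rot']).as_matrix().round(3));print(totool(0,[.5793,.2572,.12]),totool(0,[.5793,.2572,.028]))"
```

```text
{'time': np.float64(7.933), 'joint_positions': array([-1.283,  0.472,  1.049,  1.578, -0.347,  1.323, -1.548]), 'position': array([0.578, 0.257, 0.197]), 'grip_width': np.float64(0.242)}
[[ 0.975  0.219  0.026]
 [ 0.22  -0.973 -0.065]
 [ 0.011  0.069 -0.998]]
[ 0.41213806 -4.95729086 76.80993274] [ -0.58306543 -11.31284721 168.58474668]
```

Request:
arm_command([
  [18,0,-2,30,0],
  [18,0,-4,60,0],
  [18,0,-6,90,0],
  [18,0,-8,115,0],
  [18,0,-9,135,0],
])

```text
time: 8.35
position: [0.5784, 0.2573, 0.0595]
tool_rot: [3.054, 0.35, 0.025]
ft_force: [0.1, 0.1, 0.4]
grip_width: 0.242
grip_force: 15.0
```

Request:
arm_command([
  [18,0,-1,15,0],
  [18,0,-2,28,0],
  [18,0,-2,33,0],
  [18,0,-2,33,0],
])

```text
time: 8.68
position: [0.5796, 0.2568, 0.0282]
tool_rot: [3.054, 0.345, 0.026]
ft_force: [-0.2, -0.9, -0.5]
grip_width: 0.246
grip_force: 15.0
```

Request:
arm_command([
  [36,0,0,0,0],
  [36,0,0,0,0],
  [36,0,0,0,0],
  [36,0,0,0,0],
])

```text
time: 9.02
position: [0.5806, 0.2574, 0.03]
tool_rot: [3.056, 0.344, 0.031]
ft_force: [-0.7, 0.2, -0.1]
grip_width: 0.398
grip_force: 0.0
```

Request:
arm_command([
  [36,0,1,-20,0],
  [36,0,4,-60,0],
  [36,0,8,-100,0],
  [36,0,8,-140,0],
  [36,0,8,-170,0],
])

```text
time: 9.43
position: [0.5785, 0.2599, 0.2032]
tool_rot: [3.057, 0.343, 0.034]
ft_force: [1.5, 0.3, -0.3]
grip_width: 0.413
grip_force: 0.0
```

```bash
python3 -c "
from h import *
s=get_state();print({k:np.round(v,3) for k,v in s.items() if k in('time','joint_positions','position','grip_width')});snap('scene','s1')"
```

```text
{'time': np.float64(9.433), 'joint_positions': array([-1.288,  0.468,  1.053,  1.57 , -0.345,  1.33 , -1.551]), 'position': array([0.578, 0.26 , 0.203]), 'grip_width': np.float64(0.413)}
```

View pics/s1.png

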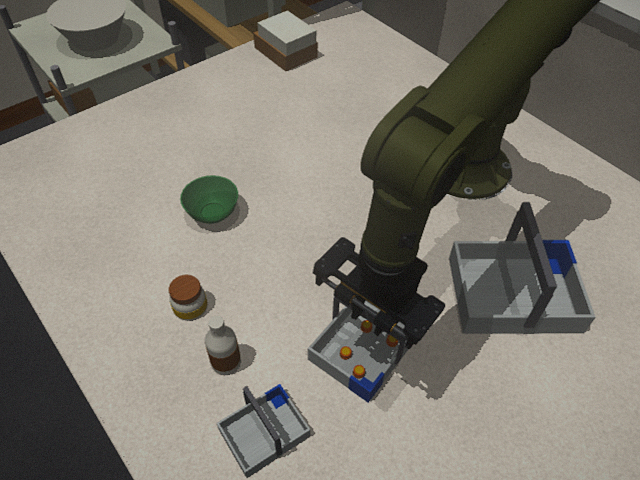

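Request:
arm_command([
  [60,0,0,-40,-7],
  [60,0,0,-80,-14],
  [60,0,0,-120,-21],
  [60,0,0,-160,-28],
  [60,0,0,-200,-35],
])

```text
time: 9.9
position: [0.5718, 0.2728, 0.4012]
tool_rot: [2.805, 1.255, -0.002]
ft_force: [0.9, 0.9, 0.2]
grip_width: 0.662
grip_force: 0.0
```

Request:
arm_command([
  [60,0,0,-40,-7],
  [60,0,0,-80,-14],
  [60,0,0,-120,-21],
  [60,0,0,-160,-28],
  [60,0,0,-200,-35],
])

```text
time: 10.32
position: [0.5692, 0.2831, 0.5704]
tool_rot: [2.364, 1.956, -0.004]
ft_force: [2.2, 0.2, -1.0]
grip_width: 0.689
grip_force: 0.0
```

Request:
arm_command([
  [60,0,0,-40,-7],
  [60,0,0,-80,-14],
  [60,0,0,-120,-20],
  [60,0,0,-150,-20],
])

```text
time: 10.65
position: [0.5424, 0.2736, 0.6026]
tool_rot: [1.98, 2.329, 0.035]
ft_force: [0.3, 0.4, 0.6]
grip_width: 0.688
grip_force: 0.0
```

```bash
cat > st.py <<'E'
from h import *
s=get_state();print({k:np.round(v,3) for k,v in s.items() if k in('time','joint_positions','position','grip_width','grip_force','ft_force')});print(R.from_rotvec(s['tool_rot']).as_matrix().round(3))
E
python3 st.py
```

```text
{'time': np.float64(10.65), 'joint_positions': array([-0.795,  0.33 ,  0.425,  0.727, -0.078,  2.053, -0.27 ]), 'position': array([0.542, 0.274, 0.603]), 'ft_force': array([0.313, 0.383, 0.564]), 'grip_force': np.float64(0.0), 'grip_width': np.float64(0.688)}
[[-0.159  0.984  0.079]
 [ 0.986  0.162 -0.037]
 [-0.049  0.072 -0.996]]
```

Request:
arm_command([
  [60,0,0,-150,0],
  [60,0,0,-150,0],
  [60,0,0,-150,0],
  [60,0,0,-150,0],
  [60,0,0,-150,0],
])

```text
time: 11.07
position: [0.5138, 0.2635, 0.6351]
tool_rot: [1.969, 2.308, 0.102]
ft_force: [-0.9, -0.1, 0.5]
grip_width: 0.69
grip_force: 0.0
```

```bash
python3 st.py
```

```text
{'time': np.float64(11.067), 'joint_positions': array([-0.905,  0.257,  0.53 ,  0.757, -0.073,  2.052, -0.276]), 'position': array([0.514, 0.263, 0.635]), 'ft_force': array([-0.855, -0.071,  0.518]), 'grip_force': np.float64(0.0), 'grip_width': np.float64(0.69)}
[[-0.156  0.98   0.124]
 [ 0.987  0.159 -0.018]
 [-0.037  0.12  -0.992]]
```

```bash
python3 -c "
from h import *
z=R.from_rotvec(get_state()['tool_rot']).as_matrix()[:,2]
g=np.array([.532,.2175,.117])+.005*z;print(g);print(totool(0,g+[0,0,.13]).round(),totool(0,g).round())"
```

```text
[0.53262015 0.21741246 0.11203938]
[-34. -36. 393.] [-29. -51. 522.]
```

Request:
arm_command([
  [40,-3,-3,38,0],
  [40,-7,-7,76,0],
  [40,-10,-10,114,0],
  [40,-13,-14,152,0],
  [40,-17,-18,190,0],
])

```text
time: 11.48
position: [0.5221, 0.2408, 0.4416]
tool_rot: [1.967, 2.311, 0.099]
ft_force: [0.1, 0.8, 1.2]
grip_width: 0.472
grip_force: 0.0
```

Request:
arm_command([
  [40,-3,-3,38,0],
  [40,-7,-7,76,0],
  [40,-10,-10,114,0],
  [40,-13,-14,152,0],
  [40,-17,-18,190,0],
])

```text
time: 11.9
position: [0.5304, 0.2173, 0.2518]
tool_rot: [1.968, 2.31, 0.1]
ft_force: [0.7, 1.1, -0.1]
grip_width: 0.464
grip_force: 0.0
```

Request:
arm_command([
  [40,0,0,0,0],
  [40,0,0,0,0],
])

```text
time: 12.07
position: [0.53, 0.2169, 0.2528]
tool_rot: [1.969, 2.31, 0.094]
ft_force: [0.3, 1.0, 1.1]
grip_width: 0.458
grip_force: 0.0
```

```bash
python3 st.py; python3 -c "
from h import *
z=R.from_rotvec(get_state()['tool_rot']).as_matrix()[:,2]
g=np.array([.532,.2175,.117])+.005*z;print(g);print(totool(0,g+[0,0,.06]).round(),totool(0,g).round())
p,d=snap('top','t1');s=snap('scene','s2')
a=p[170:330,140:340];b=s[0][250:410,260:460]
cv2.imwrite('pics/c1.png',cv2.resize(np.hstack([a,b]),None,fx=2,fy=3.0)[:,:,::-1])"
```

```text
{'time': np.float64(12.067), 'joint_positions': array([-0.964,  0.069,  0.51 ,  1.73 ,  0.04 ,  1.253, -0.308]), 'position': array([0.53 , 0.217, 0.253]), 'ft_force': array([0.265, 0.986, 1.073]), 'grip_force': np.float64(0.0), 'grip_width': np.float64(0.458)}
[[-0.156  0.98   0.12 ]
 [ 0.987  0.16  -0.021]
 [-0.039  0.115 -0.993]]
[0.53259791 0.21739615 0.11203696]
[ 3. -7. 80.] [  6. -14. 140.]
```

View pics/c1.png

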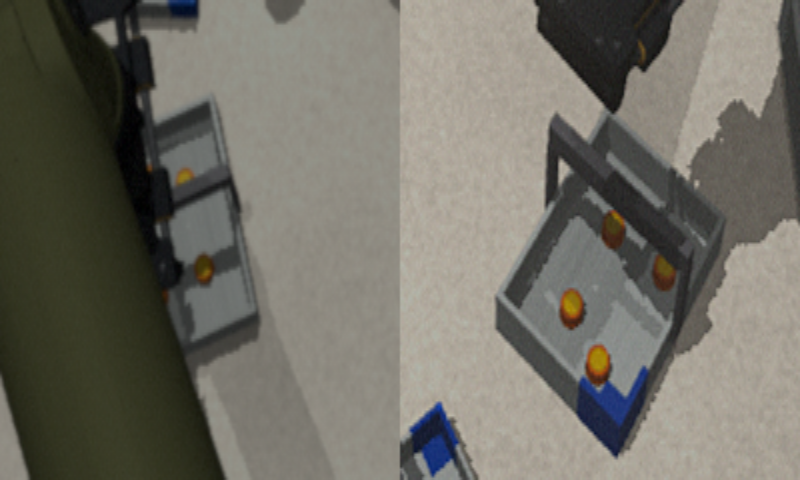

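The scene half of the crop shows all four caps standing in the unmoved tray, at crop pixels (570,308), (597,362), (613,228) and (664,268). The bar is free below the fingers. I'll descend and grip.

Request:
arm_command([
  [40,2,-4,40,0],
  [40,3,-8,80,0],
  [40,5,-12,115,0],
  [40,6,-14,140,0],
  [40,6,-14,140,0],
], newtons=60)

```text
time: 12.58
position: [0.5324, 0.2191, 0.1115]
tool_rot: [1.967, 2.312, 0.095]
ft_force: [-1.2, -0.3, 0.0]
grip_width: 0.461
grip_force: 0.0
```

Request:
arm_command([
  [5,0,0,0,0],
  [5,0,0,0,0],
  [5,0,0,0,0],
  [5,0,0,0,0],
  [5,0,0,0,0],
])

```text
time: 13.0
position: [0.5348, 0.2196, 0.116]
tool_rot: [1.967, 2.31, 0.106]
ft_force: [-0.3, -0.1, 3.4]
grip_width: 0.166
grip_force: 5.8
```

Request:
arm_command([
  [5,0,0,-4,0],
  [5,0,0,-8,0],
  [5,0,0,-12,0],
  [5,0,0,-20,0],
  [5,0,0,-30,0],
])

```text
time: 13.42
position: [0.5296, 0.2191, 0.1437]
tool_rot: [1.967, 2.31, 0.099]
ft_force: [0.3, -0.1, -4.1]
grip_width: 0.129
grip_force: 59.3
```

```bash
python3 st.py
```

```text
{'time': np.float64(13.417), 'joint_positions': array([-0.95 ,  0.156,  0.509,  1.872, -0.007,  1.031, -0.287]), 'position': array([0.53 , 0.219, 0.144]), 'ft_force': array([ 0.333, -0.054, -4.096]), 'grip_force': np.float64(59.265), 'grip_width': np.float64(0.129)}
[[-0.157  0.98   0.123]
 [ 0.987  0.16  -0.019]
 [-0.038  0.118 -0.992]]
```

Request:
arm_command([
  [5,0,0,-15,0],
  [5,0,0,-35,0],
  [5,0,0,-60,0],
  [5,0,0,-85,-3],
  [5,0,0,-110,-8],
])

```text
time: 13.83
position: [0.5164, 0.2212, 0.2548]
tool_rot: [1.796, 2.44, 0.091]
ft_force: [0.3, 0.4, -4.2]
grip_width: 0.136
grip_force: 59.3
```

Request:
arm_command([
  [5,0,0,-25,-6],
  [5,0,0,-50,-12],
  [5,0,0,-75,-18],
  [5,0,0,-100,-24],
  [5,0,0,-125,-30],
])

```text
time: 14.25
position: [0.5008, 0.2232, 0.3791]
tool_rot: [1.096, 2.813, 0.045]
ft_force: [0.3, 0.8, -4.2]
grip_width: 0.135
grip_force: 59.3
```

Request:
arm_command([
  [5,0,0,-20,-6],
  [5,0,0,-40,-12],
  [5,0,0,-55,-18],
  [5,0,0,-65,-24],
  [5,0,0,-70,-30],
])

```text
time: 14.67
position: [0.4926, 0.2247, 0.4492]
tool_rot: [0.33, 2.996, -0.002]
ft_force: [0.0, -0.2, -3.6]
grip_width: 0.131
grip_force: 59.3
```

Request:
arm_command([
  [5,0,0,0,-6],
  [5,0,0,0,-12],
  [5,0,0,0,-18],
  [5,0,0,0,-24],
  [5,0,0,0,-30],
])

```text
time: 15.08
position: [0.4923, 0.2245, 0.4472]
tool_rot: [-0.458, 2.986, -0.054]
ft_force: [-0.2, -0.0, -4.0]
grip_width: 0.126
grip_force: 59.3
```

Request:
arm_command([
  [5,0,0,0,-6],
  [5,0,0,0,-12],
  [5,0,0,0,-18],
  [5,0,0,0,-24],
  [5,0,0,0,-30],
])

```text
time: 15.5
position: [0.4923, 0.2245, 0.4472]
tool_rot: [-1.22, 2.777, -0.1]
ft_force: [0.6, -0.2, -3.2]
grip_width: 0.132
grip_force: 59.3
```

```bash
python3 st.py
```

```text
{'time': np.float64(15.5), 'joint_positions': array([-1.028, -0.026,  0.491,  1.433,  0.091,  1.632,  1.872]), 'position': array([0.492, 0.224, 0.447]), 'ft_force': array([ 0.642, -0.209, -3.232]), 'grip_force': np.float64(59.27), 'grip_width': np.float64(0.132)}
[[-0.672 -0.73   0.124]
 [-0.737  0.676 -0.017]
 [-0.072 -0.103 -0.992]]
```

Request:
arm_command([
  [5,-6,-4,-12,0],
  [5,-16,-10,-32,0],
  [5,-28,-16,-54,0],
  [5,-40,-22,-76,0],
  [5,-50,-28,-98,0],
])

```text
time: 15.92
position: [0.5343, 0.2445, 0.5519]
tool_rot: [-1.214, 2.779, -0.099]
ft_force: [1.1, -0.4, -3.4]
grip_width: 0.129
grip_force: 59.3
```

Request:
arm_command([
  [5,-10,-6,-22,0],
  [5,-20,-12,-44,0],
  [5,-30,-18,-66,0],
  [5,-40,-24,-88,0],
  [5,-50,-28,-98,0],
])

```text
time: 16.33
position: [0.5709, 0.2608, 0.6366]
tool_rot: [-1.205, 2.749, -0.097]
ft_force: [-0.6, 1.8, -2.9]
grip_width: 0.135
grip_force: 59.6
```

```bash
python3 st.py
```

```text
{'time': np.float64(16.333), 'joint_positions': array([-0.708,  0.36 ,  0.39 ,  0.609, -0.089,  2.053,  1.999]), 'position': array([0.571, 0.261, 0.637]), 'ft_force': array([-0.554,  1.758, -2.934]), 'grip_force': np.float64(59.573), 'grip_width': np.float64(0.135)}
[[-0.67  -0.726  0.152]
 [-0.735  0.678 -0.003]
 [-0.101 -0.114 -0.988]]
```

Request:
arm_command([
  [5,-60,-40,-120,0],
  [5,-60,-40,-120,0],
  [5,-60,-40,-120,0],
  [5,-60,-40,-120,0],
  [5,-60,-40,-120,0],
])

```text
time: 16.75
position: [0.5844, 0.2569, 0.6548]
tool_rot: [-1.186, 2.708, -0.101]
ft_force: [-0.1, 1.1, -4.0]
grip_width: 0.131
grip_force: 59.5
```

Request:
arm_command([
  [5,-60,-40,-120,0],
  [5,-60,-40,-120,0],
  [5,-60,-40,-120,0],
  [5,-60,-40,-120,0],
  [5,-60,-40,-120,0],
])

```text
time: 17.17
position: [0.592, 0.2522, 0.6772]
tool_rot: [-1.168, 2.661, -0.102]
ft_force: [0.2, 0.6, -3.6]
grip_width: 0.133
grip_force: 59.5
```

```bash
python3 st.py
```

```text
{'time': np.float64(17.167), 'joint_positions': array([-0.653,  0.389,  0.39 ,  0.481, -0.113,  2.053,  2.026]), 'position': array([0.592, 0.252, 0.677]), 'ft_force': array([ 0.182,  0.6  , -3.562]), 'grip_force': np.float64(59.538), 'grip_width': np.float64(0.133)}
[[-0.655 -0.717  0.24 ]
 [-0.733  0.679  0.03 ]
 [-0.184 -0.157 -0.97 ]]
```

Request:
arm_command([
  [5,-35,-30,-130,0],
  [5,-35,-30,-130,0],
  [5,-35,-30,-130,0],
  [5,-35,-30,-130,0],
  [5,-35,-30,-130,0],
])

```text
time: 17.58
position: [0.5751, 0.2372, 0.7104]
tool_rot: [-1.148, 2.611, -0.105]
ft_force: [0.6, -0.1, -3.5]
grip_width: 0.134
grip_force: 59.5
```

Request:
arm_command([
  [5,-35,-30,-130,0],
  [5,-35,-30,-130,0],
  [5,-35,-30,-130,0],
  [5,-35,-30,-130,0],
  [5,-35,-30,-130,0],
])

```text
time: 18.0
position: [0.5571, 0.2229, 0.7403]
tool_rot: [-1.13, 2.565, -0.108]
ft_force: [-0.2, -0.3, -4.5]
grip_width: 0.133
grip_force: 59.5
```

```bash
python3 st.py
```

```text
{'time': np.float64(18.0), 'joint_positions': array([-0.697,  0.295,  0.457,  0.474, -0.112,  2.053,  2.051]), 'position': array([0.557, 0.223, 0.74 ]), 'ft_force': array([-0.219, -0.292, -4.527]), 'grip_force': np.float64(59.54), 'grip_width': np.float64(0.133)}
[[-0.629 -0.703  0.332]
 [-0.729  0.682  0.064]
 [-0.272 -0.201 -0.941]]
```

Request:
arm_command([
  [5,-35,-30,-130,-3],
  [5,-35,-30,-130,-6],
  [5,-35,-30,-130,-8],
  [5,-35,-30,-130,-8],
  [5,-35,-30,-130,-8],
])

```text
time: 18.42
position: [0.5376, 0.2088, 0.7686]
tool_rot: [-1.286, 2.442, -0.149]
ft_force: [-0.2, -0.9, -4.5]
grip_width: 0.13
grip_force: 59.5
```

Request:
arm_command([
  [5,-35,-30,-130,0],
  [5,-35,-30,-130,0],
  [5,-35,-30,-130,0],
  [5,-35,-30,-130,0],
  [5,0,0,0,0],
])

```text
time: 18.83
position: [0.5324, 0.2053, 0.7791]
tool_rot: [-1.278, 2.424, -0.149]
ft_force: [-0.9, -0.8, 0.3]
grip_width: 0.135
grip_force: 59.5
```

```bash
python3 st.py; python3 -c "
from h import *
p,d=snap('top','t2');s=snap('scene','s3')
cv2.imwrite('pics/c2.png',np.hstack([cv2.resize(x,(400,300)) for x in(p,s[0])])[:,:,::-1])"
```

```text
{'time': np.float64(18.833), 'joint_positions': array([-0.766,  0.241,  0.564,  0.464, -0.135,  2.053,  2.21 ]), 'position': array([0.532, 0.205, 0.779]), 'ft_force': array([-0.938, -0.794,  0.321]), 'grip_force': np.float64(59.51), 'grip_width': np.float64(0.135)}
[[-0.505 -0.769  0.391]
 [-0.812  0.578  0.088]
 [-0.293 -0.273 -0.916]]
```

View pics/c2.png

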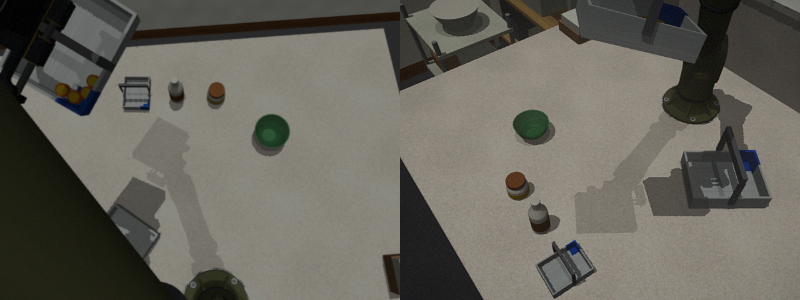

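The top image shows the caps clustered at the blue corner, around (150,180) at full resolution. I'll let the tray settle and look closely.

Request:
arm_command([
  [5,0,0,0,0],
  [5,0,0,0,0],
  [5,0,0,0,0],
  [5,0,0,0,0],
  [5,0,0,0,0],
])

```text
time: 19.35
position: [0.5373, 0.2086, 0.7697]
tool_rot: [-1.287, 2.439, -0.15]
ft_force: [0.4, -0.1, -3.8]
grip_width: 0.129
grip_force: 59.5
```

```bash
python3 st.py; python3 -c "
from h import *
p,d=snap('top','t3');cv2.imwrite('pics/c3.png',cv2.resize(p[60:200,40:230],None,fx=4,fy=4,interpolation=cv2.INTER_CUBIC)[:,:,::-1])"
```

```text
{'time': np.float64(19.35), 'joint_positions': array([-0.763,  0.252,  0.56 ,  0.473, -0.136,  2.053,  2.21 ]), 'position': array([0.537, 0.209, 0.77 ]), 'ft_force': array([ 0.414, -0.102, -3.767]), 'grip_force': np.float64(59.544), 'grip_width': np.float64(0.129)}
[[-0.51  -0.774  0.376]
 [-0.814  0.576  0.08 ]
 [-0.279 -0.265 -0.923]]
```

View pics/c3.png

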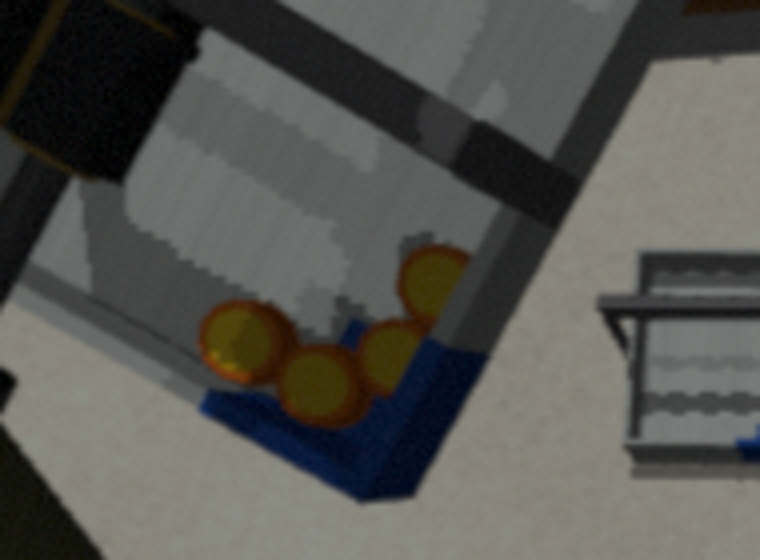

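All four caps are against the blue corner. The farthest are at crop (243,342) and (437,283), about 45 mm from it. The tray is still, so I'm handing in.

```bash
python3 -c "
from bench import *
print(close_job())"
```

```text
the job is handed in; nothing more can be done
None
```

The job is handed in: the stray cap is in the tray, and the tray is held by its handle high above the counter, tilted about 22° towards the blue corner, with all four caps resting within about 45 mm of it.

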